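Load and lock a wax block in the block trimmer, then press its start pedal

TASK

One of the three cassettes on the black cold plate carries a wax block: drop it wax side up, either way round, into the trimmer's pocket until it sits fully home, and swing the locking lever fully shut over its end. Only when it is locked, press the start pedal down to its stop and let it come right back up. Do not shift the two empty cassettes.

Things in the scene. Friction and masses are not known exactly. Their poses are not given: they have to be found in the camera images.
- block: White plastic cassette base 44 x 30 x 8 mm (x, y, z) with a cream wax block 28 x 22 x 16 mm centred on top of it; 24 mm high in all. The only cassette with wax; grasp it by the wax across y (22 mm). Origin: centre of the underside, z up through the wax, x along the 44 mm side. Rests on the cold plate.
- empty_a: Empty white cassette 44 x 30 x 8 mm, no wax, flat on the cold plate. Origin: centre of the underside, x along the 44 mm side.
- empty_b: Second empty cassette, the same as empty_a.
- cold_plate: Low fixed slab 260 x 170 x 20 mm with a black top, 20 mm above the table. Origin: centre of the underside, x along the 260 mm side. The three cassettes lie in a row along its x, about 75 mm apart, in any order.
- trimmer: Fixed white bench machine. Origin on the table under the pocket centre, z up. Its base plate (top at z 20 mm) spans x -75 to 170, y -85 to 150 mm; an aluminium clamp block on it spans x -50 to 50, y -75 to 75 mm with its top at z 45 mm; a housing at y 90 to 150 mm is 100 mm high (a loose brush lies on it).
- pocket (a point): Centre of the floor of the pocket in the clamp block (axes as the trimmer's). The pocket is 47 mm along x, 33 mm along y and 8 mm deep, its mouth bevelled 3 mm, so that a seated cassette is flush with the clamp block's top, its wax standing above it. Floor 37 mm above the table.
- lever (a joint): Locking lever angle in rad: 0 = shut (against its stop, arm along the trimmer's -y, its tongue 2 mm above the cassette's +x end, between end and wax); grows counterclockwise from above as the arm swings open towards the trimmer's +x, 1.5 at most. Stiff: stays where it is left.
- lever_hinge (a point): On the lever's vertical hinge axis, at the height of the clamp block's top; 34 mm along x and 55 mm along y from the pocket centre (trimmer axes).
- lever_knob (a point): Point on the axis of the upright black grip post, 12 mm in diameter, at the lever's free end, 105 mm from the hinge axis; 12 mm below the post's top and 18 mm above the top of the 12 mm wide arm (arm 2 to 10 mm, post top 40 mm above the clamp block). Axes turn with the lever: -y points from hinge to post.
- pedal (a joint): Start pedal angle in rad: 0 = up, 0.22 = down on its stop; a spring returns it. Takes about 8 N at the pad to hold it down.
- pedal_pad (a point): Point on the rubber top of the pedal tread at which to press, 85 mm from the hinge; the tread, 110 x 66 mm, slopes 0.25 rad up towards the pedal's -x when up and is nearly level when down; the pad sinks 19 mm. z is up when the pedal is up.
- pedal_base: Fixed grey pedal base 130 x 80 mm, underside centre at the origin. The tread's hinge lies along y at x 50, z 25 mm; the tread reaches from there towards -x.
Things that resemble listed ones, but are neither listed nor needed, are in the scene too. There is more than one size of the pedal_base; the job needs the middle-sized.

How it is judged:
By the outcome, as a careful person would: the job done as asked, in the order asked, and still so for the second after the job is handed in, with the robot touching nothing.
It also fails if it takes over 56 s, if anything falls off the work surface, if the arm or the gripper's body presses on something with over 40 N, if the wrist force passes 120 N, or if a joint passes its speed limit or range.

ROBOT

A 6-joint arm with a two-finger parallel gripper is mounted at the origin on the work surface. World frame = base frame: x ahead of the robot, y to its left, z up, the work surface at z = 0. Lengths are in mm, angles in degrees, forces in N, time in s.
With the tool pointing down it reaches from about 300 to 850 mm from the base axis. Payload 4.2 kg.
Tool frame: the origin (TCP) lies on the centre line of the jaws, within the pads' length; the fingertips stand 14 mm ahead of it and the grasp point (between the pads) lies 5 mm behind it; z points along the fingers, y is the line along which they close (so a half turn about z gives the same grasp; the last joint's range is limited). The gripper opens to 91 mm and grips with 3 to 60 N. Pads are 32 mm wide; open, the fingers measure 118 mm over their backs; the gripper's body (76 mm by 178 mm) begins 60 mm behind the grasp point.
Start: joints at [-68.239, 18.312, 89.639, -0, 72.044, -1.146], TCP at [223.814, -529.669, 227.976] pointing down, gripper open.
Joint ranges: [-177.97, 177.97], [-48.28, 115.42], [12.27, 149.76], [-77.06, 257.06], [2.81, 150.46], [-146.56, 146.56]. Speed limits (degrees/s): [147.25, 147.25, 180, 180, 180, 180].

INTERFACE

Orientations are given as [roll, pitch, yaw] about the fixed x, y, z axes, in that order (R = Rz(yaw) Ry(pitch) Rx(roll)).
In Python, from workcell import env gives the robot as it stands.
- The arm moves only by the tool arm_command, never from a script. Its argument "motion" is a list of rows, each an object with "offset": the shift along the tool's x, y, z in m, a list of three; "spin": the turn about the tool's z in rad. In form: [{"offset": [tx, ty, tz], "spin": spin}, ...]. A call has 1 to 5 rows; each row shifts and turns the commanded pose from where the row before left it, along the tool's axes as they then stand; what a row does not reach is not made up. A row lasts 1/8 s, in which the tool goes at most 62.5 mm and 10.7 degrees, less where a joint would pass 70% of its speed; a pose out of reach is approached as far as the arm can. A call with a gripper value outside its range is refused whole. "jaw" is the finger opening in m, from 0 to 0.0912, set as the call begins (left out, the last holds). The fingers move at their own pace and stop on an object; "newtons" is the grip in N (left out, the last holds). Time passes only in rows, so rows that do not move let the fingers close. It gives the time, the measured TCP pose, the force, the opening and the grip force at its end, in the units of the state.
- env.state(): the state, without advancing time (a new reading comes with each control period).
- env.grab_frame(name): name is "scene" or "top" or "wrist"; returns (picture, depth): 480x640x3 uint8, blue, green, red; 480x640 float32, mm along the optical axis (not along the pixel's ray), 0 where there is no reading.
- env.camera_model(name): a dict with "fx", "fy", "cx", "cy" (pixels), "eye" and "rotation" of the camera in the world; the wrist camera has in their place "hand_eye" (4x4, takes a point from camera to tool coordinates, whose origin is the TCP and whose axes are the flange's). Camera axes: x right, y down, z forward; pixel columns grow to the right and rows downward; lengths in mm; the calibration is good to about 2 mm. A picture is of the moment at which its call begins: read the wrist's pose just before it. camera_model takes no time and is no camera call.
- env.job_done(): hands the job in; it is judged then, once.
Trained networks look in the newest picture that a camera, given by its name, has taken for a name from the list of things; names that differ only in an ending like _2 or _b are one class to them, and where a whole thing is asked for, a point or a joint stands for the part that bears it (a point fixed in the world has none). Each returns a list of dicts, best first, with "score" (0 to 1); they miss things now and then, are a little off and sometimes report something else, mostly with a low value. They report only what shows in the picture. A call takes as long as a camera call. They do not tell look-alikes from the thing itself.
- env.boxes_of(camera, target): "bbox" ([left, top, right, bottom] in pixels, round what is visible of it).
- env.pinpoint(camera, target): "location" ([column, row] in pixels: a listed point, or the origin of a listed thing).
The state is a dict: "time_s": time; "qpos": joint angles; "qvel": joint speeds; "effort": joint torques, N m; "ee_pos": TCP position; "ee_rot": TCP orientation; "force": force on the tool from outside, world axes, zero at the start; "torque": the same for the moment, N m; "gripper_width": finger opening in mm; "gripper_force": force on a finger pad.
Only numpy, scipy, OpenCV 4.12 (cv2) and the standard library are available. Lean on these libraries where they do the work, as an engineer would, in place of code of your own. Each camera call takes 0.05 s, during which the arm holds its last target. There are 200 camera calls.

## Working session

There is one attempt and no reset: what is moved stays moved. The work goes in short steps, Python scripts to look and compute and a tool call to move; the robot and the scene stay as the last step left them, time stands still between calls to the robot, and variables do not carry over. Pictures are saved under pics/ and viewed, at most 10 in all, crops included, and the job is handed in when it is done.

Besides the shell and the picture viewer there is one more tool, called as name([rows], argument=value, ...), one row to a line, values as JSON. arm_command: Moves the arm, as the interface text tells. Its arguments: {"type":"object","properties":{"motion":{"type":"array"},"jaw":{"type":"number"},"newtons":{"type":"number"}},"required":["motion"]}

```bash
mkdir -p pics; ls; cat > h.py <<'E'
import numpy as np, cv2
from workcell import env
from scipy.spatial.transform import Rotation as R
def xyz(cam,depth,u,v,st=None,z=None):
    """world point of pixel; with z: ray cut with plane z"""
    m=env.camera_model(cam)
    ray=np.array([(u-m['cx'])/m['fx'],(v-m['cy'])/m['fy'],1.0])
    if 'eye' in m: Rm,e=np.array(m['rotation']),np.array(m['eye'])
    else:
        H=np.array(m['hand_eye']); T=R.from_euler('xyz',st['ee_rot'],degrees=True).as_matrix()
        Rm=T@H[:3,:3]; e=T@H[:3,3]+np.array(st['ee_pos'])
    if z is not None:
        d=Rm@ray; return e+d*(z-e[2])/d[2]
    p=depth[max(0,int(v)-1):int(v)+2,max(0,int(u)-1):int(u)+2]; p=p[p>0]
    return e+Rm@(ray*np.median(p)) if p.size else None
E
python3 - <<'E'
from h import *
st=env.state(); print(st)
for c in ('scene','top'):
    im,d=env.grab_frame(c); cv2.imwrite(f'pics/{c}0.png',im); np.save(f'{c}0.npy',d)
    m=env.camera_model(c); print(c,m)
    for t in ('block','empty_a','cold_plate','trimmer','pocket','lever_hinge','lever_knob','pedal_pad','pedal_base'):
        for o in env.pinpoint(c,t):
            p=xyz(c,d,*o['location']); print(c,t,round(o['score'],2),np.round(o['location']),None if p is None else np.round(p))
E
```

```text
pics
{'time_s': 0.0, 'qpos': array([-6.82398744e+01,  1.83516210e+01,  8.97065682e+01, -9.95442680e-04,
        7.20425242e+01, -1.14425787e+00]), 'qvel': array([ 0.04499202,  0.0700693 , -0.0485002 ,  0.02406231,  0.033662  ,
       -0.03822309]), 'effort': array([ 2.61010347e-03, -4.12454796e+01, -2.31969935e+01,  7.28712184e-02,
        4.56349505e-02, -1.35805603e-04]), 'ee_pos': array([ 223.62157641, -529.2179846 ,  227.1193524 ]), 'ee_rot': array([-1.79899288e+02, -1.06499845e-03,  2.29046903e+01]), 'force': array([-0.02784472, -0.83768381, -0.09636825]), 'torque': array([-0.01088161, -0.00205357,  0.00724274]), 'gripper_force': 0.0, 'gripper_width': 90.93984267278336}
scene {'fx': 468.7534351959396, 'fy': 468.7534351959396, 'cx': 315.9979152356477, 'cy': 239.98938395568044, 'eye': array([1069.98547343, -228.65966307,  766.64748603]), 'rotation': array([-1.37425450e+02, -3.80350833e-02,  5.99264571e+01])}
scene block 0.73 [134. 388.] [87264. 85965. 86961.]
scene empty_a 0.74 [ 93. 327.] [108443. 107145. 108140.]
scene empty_a 0.67 [122. 353.] [96851. 95552. 96548.]
scene cold_p
[... 1073 characters left out ...]
 trimmer 0.93 [361. 250.] [-144090. -144270. -142912.]
top pocket 0.65 [366. 252.] [-145702. -145882. -144525.]
top lever_hinge 0.89 [342. 237.] [-134944. -135124. -133767.]
top lever_hinge 0.72 [482. 196.] [-197231. -197411. -196054.]
top lever_knob 0.58 [365. 194.] [-142358. -142538. -141181.]
top pedal_pad 0.85 [190. 324.] [-70684. -70864. -69507.]
top pedal_pad 0.72 [152. 250.] [-58084. -58263. -56906.]
top pedal_pad 0.7 [200. 237.] [-76908. -77088. -75731.]
top pedal_base 0.93 [206. 223.] [-80175. -80355. -78998.]
top pedal_base 0.86 [203. 306.] [-76751. -76931. -75574.]
top pedal_base 0.7 [150. 246.] [-57656. -57836. -56478.]
top pedal_base 0.42 [483. 229.] [-196963. -197143. -195785.]
```

```bash
sed -i "s/Rm,e=np.array(m\['rotation'\]),/Rm,e=R.from_euler('xyz',m['rotation'],degrees=True).as_matrix(),/" h.py
python3 - <<'E'
from h import *
D={c:np.load(c+'0.npy') for c in('scene','top')}
for c,n,u,v in [('scene','block',134,388),('scene','ea',93,327),('scene','eb',122,353),('scene','pocket',260,257),('scene','hinge',290,259),('scene','knob',292,292),('scene','pad',382,148),('scene','pad',428,207),('scene','pad',455,178),('top','block',483,195),('top','e',503,256),('top','e',491,228),('top','plate',482,229),('top','trim',361,250),('top','pocket',366,252),('top','hinge',342,237),('top','knob',365,194),('top','pad',190,324),('top','pad',152,250),('top','pad',200,237),('top','base',206,223),('top','base',203,306),('top','base',150,246)]:
    print(c,n,np.round(xyz(c,D[c],u,v)))
im=cv2.imread('pics/top0.png')[100:400,100:560]; cv2.imwrite('pics/top0c.png',cv2.resize(im,None,fx=1.7,fy=1.7,interpolation=cv2.INTER_CUBIC))
E
```

```text
scene block [ 630. -315.   44.]
scene ea [ 467. -349.   30.]
scene eb [ 547. -317.   30.]
scene pocket [474. -15.  37.]
scene hinge [525.  28.  57.]
scene knob [576.   4.  25.]
scene pad [327. 391.  66.]
scene pad [538. 368.  49.]
scene pad [484. 497.  39.]
top block [ 613. -305.   38.]
top e [ 464. -346.   31.]
top e [ 533. -322.   29.]
top plate [ 532. -302.   23.]
top trim [483.  -5.  39.]
top pocket [479. -17.  36.]
top hinge [513.  40.  53.]
top knob [609. -14.  86.]
top pad [316. 391.  70.]
top pad [492. 490.  40.]
top pad [519. 375.  54.]
top base [553. 362.  47.]
top base [357. 365.  58.]
top base [502. 496.  36.]
```

View pics/scene0.png

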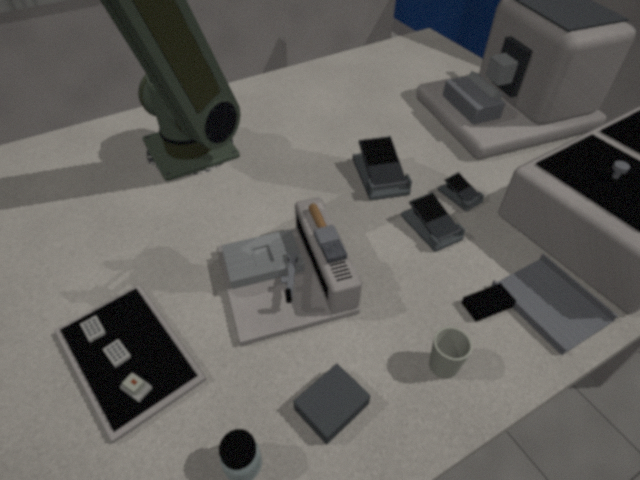

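View pics/top0c.png

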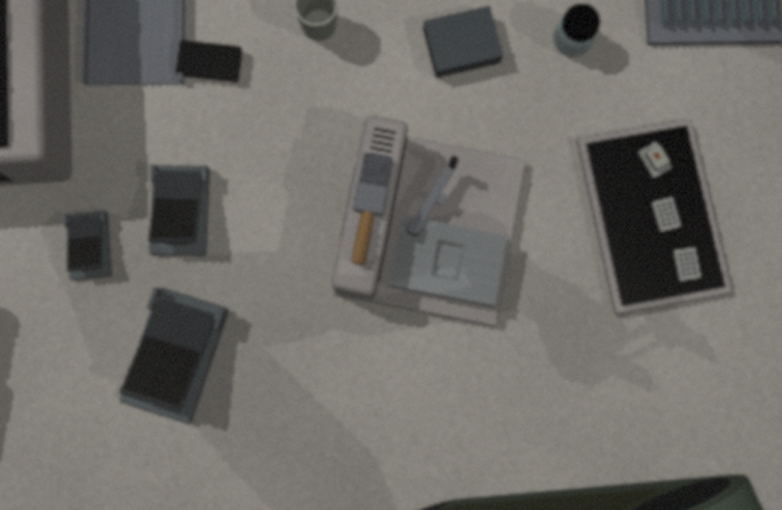

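```bash
cat >> h.py <<'E'
def go(target,yaw=None,cur=None):
    """rows needed (tool axes, m, rad) from the current pose to world target; tool down. Shift done before the spin."""
    st=env.state(); T=R.from_euler('xyz',st['ee_rot'],degrees=True)
    d=T.inv().apply(np.array(target)-st['ee_pos'])/1000
    s=0 if yaw is None else -(((yaw-st['ee_rot'][2]+180)%360)-180)
    n=max(np.linalg.norm(d)/.0625,abs(s)/10.7)
    print('total offset m',np.round(d,4),'spin rad',round(np.radians(s),4),'min rows',round(n,1))
E
python3 - <<'E'
from h import *
m=env.camera_model('wrist'); print(m); st=env.state(); print(st['time_s'])
H=np.array(m['hand_eye']); T=R.from_euler('xyz',st['ee_rot'],degrees=True).as_matrix()
print('cam offset world',T@H[:3,3],'axis',T@H[:3,2])
go([615,-308,228],None)
E
```

```text
{'fx': 391.146070600838, 'fy': 391.146070600838, 'cx': 323.6667227125515, 'cy': 233.97065069345064, 'hand_eye': array([[-5.67250068e-04, -9.61532857e-01, -2.74689357e-01,
         7.83773366e+01],
       [ 9.99999539e-01, -7.58321180e-04,  5.89396425e-04,
         7.84018269e-01],
       [-7.75026786e-04, -2.74688896e-01,  9.61532844e-01,
        -1.56835710e+02],
       [ 0.00000000e+00,  0.00000000e+00,  0.00000000e+00,
         1.00000000e+00]])}
1.0
cam offset world [ 72.49393126  29.80787161 156.83488817] axis [-0.25274967 -0.10760472 -0.96152942]
total offset m [ 0.4466 -0.0519 -0.    ] spin rad 0.0 min rows 7.2
```

arm_command([
  {"offset": [0.055, -0.006, 0], "spin": 0},
  {"offset": [0.055, -0.007, 0], "spin": 0},
  {"offset": [0.055, -0.006, 0], "spin": 0},
  {"offset": [0.055, -0.007, 0], "spin": 0},
  {"offset": [0.055, -0.006, 0], "spin": 0},
])

```text
time_s: 1.62
ee_pos: [466.1, -392.2, 228.1]
ee_rot: [180.0, -0.0, 22.9]
force: [-0.8, 0.0, 0.2]
gripper_width: 91.1
gripper_force: 0.0
```

arm_command([
  {"offset": [0.055, -0.007, 0], "spin": 0},
  {"offset": [0.055, -0.006, 0], "spin": 0},
  {"offset": [0.055, -0.007, 0], "spin": 0},
  {"offset": [0, 0, 0], "spin": 0},
])

```text
time_s: 2.12
ee_pos: [611.8, -307.9, 227.0]
ee_rot: [-180.0, -0.0, 23.2]
force: [-0.6, -0.0, -0.0]
gripper_width: 91.3
gripper_force: 0.0
```

```bash
python3 - <<'E'
from h import *
st=env.state(); im,d=env.grab_frame('wrist'); cv2.imwrite('pics/w1.png',im); np.save('w1.npy',d)
print(st['time_s'],st['ee_pos'],st['ee_rot'])
for t in('block','empty_a'):
    for o in env.boxes_of('wrist',t): print(t,o)
    for o in env.pinpoint('wrist',t): print(t,o, xyz('wrist',d,*o['location'],st),xyz('wrist',d,*o['location'],st,z=20))
# cloud: wax top z 40..48
m=env.camera_model('wrist');v,u=np.mgrid[0:480,0:640]
H=np.array(m['hand_eye']);T=R.from_euler('xyz',st['ee_rot'],degrees=True).as_matrix()
c=np.stack([(u-m['cx'])/m['fx']*d,(v-m['cy'])/m['fy']*d,d],-1)
P=(c@H[:3,:3].T+H[:3,3])@T.T+st['ee_pos']; np.save('P1.npy',P)
for n,lo,hi in(('wax',37,52),('cass',24,36)):
    k=((P[...,2]>lo)&(P[...,2]<hi)&(d>0)).astype(np.uint8)
    N,L,S,C=cv2.connectedComponentsWithStats(k)
    for i in range(1,N):
        if S[i,4]>150:
            q=P[L==i]; print(n,S[i],np.round(np.median(q,0),1),cv2.minAreaRect(q[:,:2].astype(np.float32)))
E
```

```text
2.125 [ 611.81701145 -307.92331321  226.98474369] [-1.79968708e+02 -3.88002972e-02  2.31732749e+01]
block {'bbox': [316.9, 177.7, 350.4, 228.5], 'score': 0.87}
block {'location': [331.4, 201.8], 'score': 0.61} [ 625.02532594 -310.67223026   44.54753903] [ 620.75064145 -313.04144842   20.        ]
empty_a {'bbox': [294.4, 260.5, 327.1, 307.6], 'score': 0.78}
empty_a {'bbox': [289.0, 361.2, 320.8, 371.6], 'score': 0.5}
empty_a {'location': [310.7, 282.5], 'score': 0.97} [ 540.46990439 -325.57769967   28.17264264] [ 537.16946845 -326.6726803    20.        ]
empty_a {'location': [305.7, 348.7], 'score': 0.59} [ 639.23310379 -292.88559072  309.14526628] [ 465.56816615 -350.79005119   20.        ]
wax [   0  183   65  106 4336] [487.1 -67.3  44.6] ((481.6987609863281, -72.74247741699219), (99.5245590209961, 56.1895637512207), 13.2900972366333)
wax [320 191  26  33 785] [ 621.2 -313.6   44.1] ((620.3233032226562, -313.95556640625), (28.076953887939453, 22.020753860473633), 27.168697357177734)
cass [548   0  22  30 188] [ 836.6 -419.8   30. ] ((837.30908203125, -419.68463134765625), (23.2067
[... 557 characters left out ...]
765.24609375, -551.7533569335938), (41.41371536254883, 4.881632328033447), 36.061161041259766)
cass [  0 175  73 116 975] [512.2 -79.1  30. ] ((487.7654113769531, -75.1717758178711), (113.92501831054688, 55.85149383544922), 27.3527889251709)
cass [315 179  35  50 722] [ 629.2 -310.4   28. ] ((620.2868041992188, -313.95654296875), (44.365150451660156, 29.94562530517578), 27.526092529296875)
cass [ 293  259   37   46 1297] [ 541.6 -325.1   28.1] ((540.525146484375, -325.4604797363281), (44.72785568237305, 29.97528839111328), 13.244906425476074)
cass [288 361  31  11 233] [ 451.7 -355.7   28.2] ((452.6343688964844, -352.990966796875), (12.69462776184082, 30.261747360229492), 10.139993667602539)
```

View pics/w1.png

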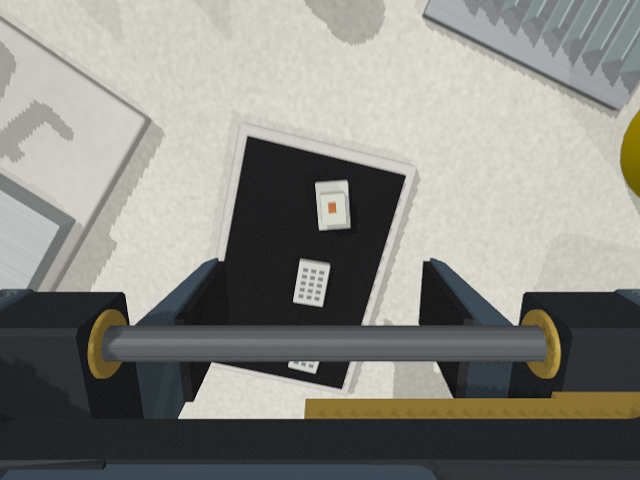

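```bash
python3 - <<'E'
from h import *
go([620.3,-314,45.5],27.4)
d=np.load('top0.npy')
# housing/clamp/trimmer from top camera
m=env.camera_model('top');v,u=np.mgrid[0:480,0:640]
Rm=R.from_euler('xyz',m['rotation'],degrees=True).as_matrix()
P=np.stack([(u-m['cx'])/m['fx']*d,(v-m['cy'])/m['fy']*d,d],-1)@Rm.T+m['eye']; np.save('Ptop.npy',P)
for lo,hi in((92,106),(106,150),(40,50),(14,26),(50,62)):
    w=(abs(P[...,0]-480)<220)&(abs(P[...,1]-20)<200)
    N,L,S,C=cv2.connectedComponentsWithStats((w&(P[...,2]>lo)&(P[...,2]<hi)).astype(np.uint8))
    for i in range(1,N):
        if S[i,4]>12:
            q=P[L==i]; print(lo,S[i],np.round(q.min(0)),np.round(q.max(0)),cv2.minAreaRect(q[:,:2].astype(np.float32)))
E
```

```text
total offset m [0.0106 0.0072 0.1827] spin rad -0.0799 min rows 2.9
92 [ 295  168   45  106 1742] [423.  46.  92.] [670. 150. 106.] ((547.45556640625, 98.02055358886719), (60.724365234375, 244.9479522705078), 77.6182861328125)
106 [306 190  25  66 891] [462.  68. 106.] [613. 125. 129.] ((536.897216796875, 101.32980346679688), (43.82954406738281, 150.35426330566406), 79.23957061767578)
40 [ 329  227   69   53 2076] [412. -91.  40.] [539.  72.  50.] ((476.26397705078125, -9.235862731933594), (150.09918212890625, 101.99633026123047), 77.96522521972656)
14 [ 317  181   92  111 3922] [ 386. -126.   14.] [659. 101.  26.] ((523.9611206054688, -13.711502075195312), (181.3951873779297, 246.39764404296875), 77.75651550292969)
50 [339 196  29  43 264] [511. -22.  50.] [610.  47.  62.] ((558.5819091796875, 9.45120620727539), (25.726579666137695, 111.04949188232422), 54.41561508178711)
```

arm_command([
  {"offset": [0.0106, 0.0072, 0.04], "spin": -0.08},
  {"offset": [0, 0, 0.05], "spin": 0},
  {"offset": [0, 0, 0.04], "spin": 0},
  {"offset": [0, 0, 0.02], "spin": 0},
  {"offset": [0, 0, 0], "spin": 0},
], jaw=0.05)

```text
time_s: 3.0
ee_pos: [619.5, -313.5, 76.5]
ee_rot: [-179.8, 0.1, 27.4]
force: [-0.1, 0.1, 0.3]
gripper_width: 49.9
gripper_force: 0.0
```

```bash
python3 - <<'E'
from h import *
st=env.state();print(st['time_s'],st['ee_pos'],st['ee_rot'],st['gripper_width']); go([620.3,-314,45.5],27.4)
E
```

```text
3.0 [ 619.48163938 -313.49035101   76.46082409] [-1.79826086e+02  1.32979553e-01  2.73941097e+01] 49.88326181897815
total offset m [0.0006 0.0009 0.031 ] spin rad -0.0001 min rows 0.5
```

arm_command([
  {"offset": [0.0005, 0.0008, 0.02], "spin": 0},
  {"offset": [0, 0, 0.01], "spin": 0},
  {"offset": [0, 0, 0], "spin": 0},
])

```text
time_s: 3.38
ee_pos: [621.7, -313.3, 47.1]
ee_rot: [-179.9, 0.1, 27.5]
force: [-0.8, -0.4, 0.9]
gripper_width: 50.2
gripper_force: 0.0
```

arm_command([
  {"offset": [0, 0, 0], "spin": 0},
  {"offset": [0, 0, 0], "spin": 0},
  {"offset": [0, 0, 0], "spin": 0},
  {"offset": [0, 0, 0], "spin": 0},
], jaw=0.012, newtons=20)

```text
time_s: 3.88
ee_pos: [622.5, -313.5, 48.4]
ee_rot: [180.0, -0.0, 27.5]
force: [-0.8, -0.2, 2.6]
gripper_width: 21.5
gripper_force: 20.0
```

arm_command([
  {"offset": [0, 0, -0.015], "spin": 0},
  {"offset": [0, 0, -0.04], "spin": 0.12},
  {"offset": [0, 0, -0.05], "spin": 0.14},
  {"offset": [0, 0, -0.05], "spin": 0.14},
  {"offset": [0, 0, 0], "spin": 0.14},
])

```text
time_s: 4.5
ee_pos: [624.5, -314.7, 210.1]
ee_rot: [179.7, -0.6, -3.7]
force: [0.9, 0.2, -1.7]
gripper_width: 21.7
gripper_force: 20.0
```

```bash
python3 - <<'E'
from h import *
st=env.state();print(st['time_s'],st['ee_pos'],st['ee_rot'],st['gripper_width'],st['gripper_force'],st['force']); go([430,-30,200],-12.1)
E
```

```text
4.5 [ 624.54288721 -314.7081768   210.11602636] [179.71630414  -0.63082278  -3.71365838] 21.735602020759664 19.99576449394226 [ 0.89776901  0.16054424 -1.66822745]
total offset m [-0.2127 -0.2715  0.0064] spin rad 0.1464 min rows 5.5
```

arm_command([
  {"offset": [-0.029, -0.045, 0.001], "spin": 0.146},
  {"offset": [-0.02, -0.045, 0.001], "spin": 0},
  {"offset": [-0.02, -0.05, 0.001], "spin": 0},
  {"offset": [-0.02, -0.05, 0.001], "spin": 0},
  {"offset": [-0.02, -0.05, 0.001], "spin": 0},
])

```text
time_s: 5.12
ee_pos: [557.4, -58.1, 199.1]
ee_rot: [-180.0, -0.1, -11.8]
force: [0.8, -0.4, -0.2]
gripper_width: 21.5
gripper_force: 20.0
```

```bash
python3 - <<'E'
from h import *
st=env.state();print(st['time_s'],st['ee_pos'],st['ee_rot']); go([417.6,3.4,200],-12.1)
E
```

```text
5.125 [557.36003396 -58.05838509 199.13971953] [-1.79989007e+02 -1.10540678e-01 -1.18363986e+01]
total offset m [-0.1494 -0.0315 -0.0011] spin rad 0.0046 min rows 2.4
```

arm_command([
  {"offset": [-0.05, -0.011, 0], "spin": 0.0046},
  {"offset": [-0.05, -0.011, 0], "spin": 0},
  {"offset": [-0.049, -0.01, 0], "spin": 0},
  {"offset": [0, 0, 0], "spin": 0},
  {"offset": [0, 0, 0], "spin": 0},
])

```text
time_s: 5.75
ee_pos: [419.6, 2.6, 199.1]
ee_rot: [-180.0, -0.2, -12.1]
force: [0.5, 0.2, 0.5]
gripper_width: 21.5
gripper_force: 20.0
```

```bash
cat >> h.py <<'E'
def cloud(d,st):
    m=env.camera_model('wrist');v,u=np.mgrid[0:480,0:640]
    H=np.array(m['hand_eye']);T=R.from_euler('xyz',st['ee_rot'],degrees=True).as_matrix()
    c=np.stack([(u-m['cx'])/m['fx']*d,(v-m['cy'])/m['fy']*d,d],-1)
    return (c@H[:3,:3].T+H[:3,3])@T.T+st['ee_pos']
E
python3 - <<'E'
from h import *
st=env.state(); im,d=env.grab_frame('wrist'); cv2.imwrite('pics/w2.png',im); P=cloud(d,st); np.save('P2.npy',P)
print(st['time_s'],st['ee_pos'],st['ee_rot'])
for t in('pocket','lever_hinge','lever_knob'):
    for o in env.pinpoint('wrist',t): print(t,o, xyz('wrist',d,*o['location'],st))
for lo,hi in((42,48),(34,40),(47.5,58),(65,95),(15,25)):
    w=(abs(P[...,0]-530)<160)&(abs(P[...,1])<110)&(d>0)
    N,L,S,C=cv2.connectedComponentsWithStats((w&(P[...,2]>lo)&(P[...,2]<hi)).astype(np.uint8))
    for i in range(1,N):
        if S[i,4]>80:
            q=P[L==i]; print(lo,S[i],np.round(np.median(q,0),1),cv2.minAreaRect(q[:,:2].astype(np.float32)))
E
```

```text
5.75 [419.57404487   2.557654   199.07032833] [-179.98310987   -0.18439297  -12.06278047]
pocket {'location': [327.0, 147.7], 'score': 0.8} [477.43939704 -12.93939059  37.08724588]
lever_hinge {'location': [252.3, 98.4], 'score': 0.73} [523.95858143  32.43831751  58.23701612]
42 [  225    81   201   132 21873] [478.7 -15.9  45. ] ((476.8542785644531, -10.9306640625), (150.6304168701172, 100.36943054199219), 77.8844223022461)
34 [200   0  19 229 483] [524.8  70.8  37.1] ((515.4968872070312, 72.73831176757812), (1.0849491357803345, 171.0439910888672), 77.80201721191406)
34 [ 304  119   43   61 2495] [477.5 -11.   37. ] ((476.5341796875, -10.892938613891602), (33.12697982788086, 46.69624328613281), 77.72213745117188)
47.5 [195   0  20 244 886] [519.8  70.3  53.2] ((510.0312194824219, 72.67250061035156), (3.746835708618164, 174.5369415283203), 76.7193603515625)
47.5 [ 238    0   63  118 2557] [555.5  13.2  54.7] ((546.7360229492188, 13.992439270019531), (24.606884002685547, 85.01893615722656), 55.49591064453125)
65 [ 171    0   39  259 4524] [518.2  71.6  83.4] ((507.87567138671875, 74.66407775878906), (5.43615198135376, 170.8660888671875), 77.46717071533203)
15 [  205     0   227   233 22276] [545.8 -21.   19.9] ((495.7037658691406, -10.852638244628906), (178.8052215576172, 185.5486602783203), 77.70972442626953)
```

View pics/w2.png

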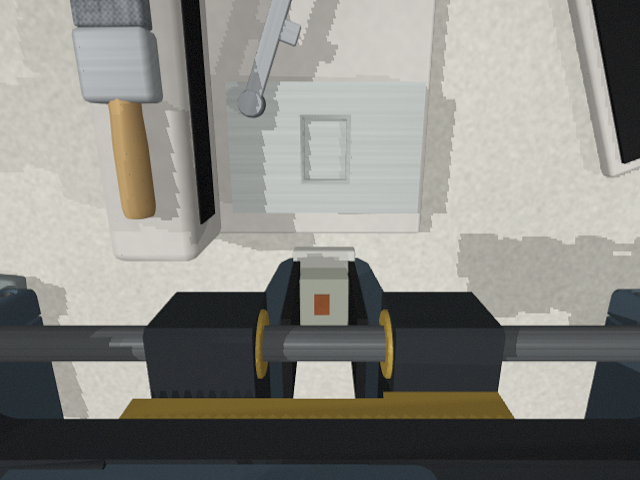

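```bash
python3 - <<'E'
from h import *
st=env.state();P=np.load('P2.npy');T=R.from_euler('xyz',st['ee_rot'],degrees=True).as_matrix()
Q=(P-st['ee_pos'])@T
w=(abs(Q[...,0])<45)&(abs(Q[...,1])<18)
for lo,hi in((-2,8),(2,12),(16,24),(20,32)):
    q=Q[w&(Q[...,2]>lo)&(Q[...,2]<hi)]; print(lo,len(q),np.round(np.percentile(q,[1,50,99],axis=0),1) if len(q) else'')
q=Q[w&(Q[...,2]>16)&(Q[...,2]<24)]; print(cv2.minAreaRect(q[:,:2].astype(np.float32)))
go([476.7,-10.9,110],-12.2)
E
```

```text
-2 2793 [[-10.2 -16.3  -1.3]
 [  3.5   0.2   3.3]
 [ 19.   16.4   7.7]]
2 2812 [[-10.2 -16.    2.1]
 [  4.4   0.2   3.5]
 [ 19.   16.1  11.6]]
16 1202 [[ 11.5 -14.4  16.3]
 [ 16.7   0.2  19.4]
 [ 20.4  14.2  23.7]]
20 394 [[ 11.6 -14.4  20. ]
 [ 19.9   0.2  21.5]
 [ 20.5  14.6  26.6]]
((14.84986686706543, -0.06776142120361328), (29.56804084777832, 12.00986099243164), 89.15168762207031)
total offset m [0.0585 0.0009 0.0881] spin rad 0.0014 min rows 1.7
```

arm_command([
  {"offset": [0.03, 0.0005, 0.02], "spin": 0.0014},
  {"offset": [0.0302, 0.0004, 0.04], "spin": 0},
  {"offset": [0, 0, 0.028], "spin": 0},
  {"offset": [0, 0, 0], "spin": 0},
  {"offset": [0, 0, 0], "spin": 0},
])

```text
time_s: 6.58
ee_pos: [478.0, -11.0, 110.7]
ee_rot: [-180.0, -0.1, -12.2]
force: [0.1, -1.1, 0.8]
gripper_width: 21.9
gripper_force: 20.0
```

```bash
python3 - <<'E'
from h import *
for _ in range(3):
    st=env.state();print(st['time_s'],st['ee_pos'],st['ee_rot'],st['force']); go([478.4,-11.3,64.4],-12.2); env.grab_frame('wrist')
E
```

```text
6.575 [478.03020764 -11.03485832 110.68361578] [-1.79992623e+02 -7.32779605e-02 -1.21751280e+01] [ 0.07471334 -1.10282636  0.76777425]
total offset m [0.0004 0.0002 0.0463] spin rad 0.0004 min rows 0.7
6.625 [478.20222953 -10.96613335 111.11618083] [-1.79981370e+02 -1.38184922e-01 -1.21654055e+01] [-0.42518254  0.31315385 -0.63751177]
total offset m [0.0002 0.0003 0.0467] spin rad 0.0006 min rows 0.7
6.675 [478.15790737 -10.88124322 111.29100682] [-1.79976935e+02 -1.62309927e-01 -1.21568570e+01] [-0.3865548   0.15101563 -1.51107988]
total offset m [0.0002 0.0004 0.0469] spin rad 0.0008 min rows 0.8
```

arm_command([
  {"offset": [0.0002, 0.0004, 0.025], "spin": 0},
  {"offset": [0, 0, 0.01], "spin": 0},
  {"offset": [0, 0, 0.006], "spin": 0},
  {"offset": [0, 0, 0.004], "spin": 0},
  {"offset": [0, 0, 0], "spin": 0},
])

```text
time_s: 7.35
ee_pos: [477.7, -11.3, 65.3]
ee_rot: [-180.0, -0.1, -12.2]
force: [0.5, 0.1, -0.3]
gripper_width: 21.8
gripper_force: 20.0
```

arm_command([
  {"offset": [0, 0, 0.002], "spin": 0},
  {"offset": [0, 0, 0], "spin": 0},
])

```text
time_s: 7.6
ee_pos: [477.8, -11.3, 65.2]
ee_rot: [-180.0, -0.1, -12.2]
force: [-4.3, -0.1, 17.6]
gripper_width: 22.0
gripper_force: 20.0
```

arm_command([
  {"offset": [0, 0, -0.002], "spin": 0},
  {"offset": [0, 0, 0], "spin": 0},
  {"offset": [0, 0, 0], "spin": 0},
], jaw=0.05)

```text
time_s: 7.98
ee_pos: [477.2, -11.3, 64.8]
ee_rot: [180.0, 0.0, -12.2]
force: [0.8, 0.9, 0.4]
gripper_width: 48.4
gripper_force: 0.0
```

arm_command([
  {"offset": [0, 0, -0.015], "spin": 0},
  {"offset": [0, 0, -0.05], "spin": 0},
  {"offset": [0, 0, -0.05], "spin": 0},
  {"offset": [0, 0, -0.05], "spin": 0},
  {"offset": [0, 0, 0], "spin": 0},
], jaw=0.04)

```text
time_s: 8.6
ee_pos: [479.7, -11.4, 233.6]
ee_rot: [-179.9, -0.5, -12.2]
force: [-0.2, 0.4, -0.2]
gripper_width: 40.2
gripper_force: 0.0
```

```bash
python3 - <<'E'
from h import *
st=env.state(); im,d=env.grab_frame('wrist'); cv2.imwrite('pics/w3.png',im); P=cloud(d,st); np.save('P3.npy',P)
print(st['time_s'],st['ee_pos'],st['ee_rot'],st['gripper_width'])
for t in('lever_knob','lever_hinge'):
    for o in env.pinpoint('wrist',t): print(t,o, xyz('wrist',d,*o['location'],st))
a=np.radians(-12.2);ax=np.array([np.cos(a),np.sin(a)]);ay=np.array([-ax[1],ax[0]])
X=(P[...,:2]-[476.7,-10.9])@ax;Y=(P[...,:2]-[476.7,-10.9])@ay
for n,lo,hi in(('wax',55,66),('cass',41,49),('arm',46,58),('post',66,90)):
    w=(d>0)&(P[...,2]>lo)&(P[...,2]<hi)&(abs(Y)<80)&(X<170)
    if n in('wax','cass'): w&=(abs(X)<25)&(abs(Y)<18)
    else: w&=(X>45)
    print(n,w.sum(),np.median(P[...,2][w]),'X',np.round(np.percentile(X[w],[1,50,99]),1),'Y',np.round(np.percentile(Y[w],[1,50,99]),1))
E
```

```text
8.6 [479.66628677 -11.41696521 233.62732411] [-179.92409508   -0.49983321  -12.15873182] 40.18255532347789
lever_knob {'location': [299.7, 55.8], 'score': 0.82} [606.61254908 -21.37612394  85.1839434 ]
lever_hinge {'location': [265.1, 179.5], 'score': 0.76} [522.97313187  29.93561359  58.48941561]
wax 799 61.04791467033701 X [-13.5   0.5  13.5] Y [-10.8  -0.4  10.1]
cass 1056 44.48648525003688 X [-24.8   5.5  24.2] Y [-17.8  -0.4  17.9]
arm 2039 54.65093829536838 X [ 45.1  84.4 128.3] Y [-39.3  32.3  54.9]
post 281 84.38820203543807 X [127.1 131.8 138.4] Y [13.7 19.1 25. ]
```

View pics/w3.png

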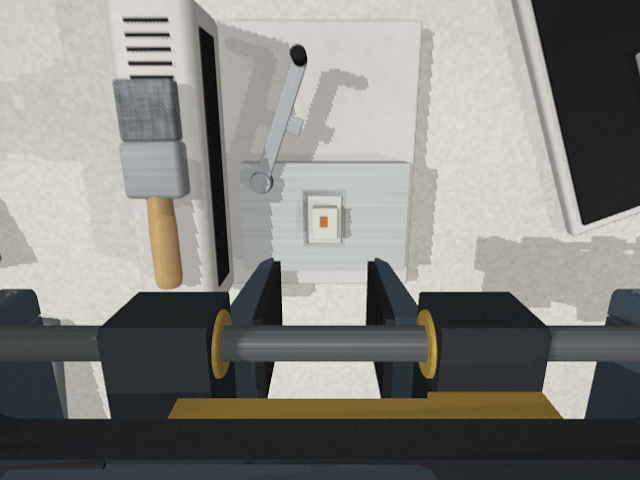

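arm_command([
  {"offset": [0.043, -0.006, 0], "spin": 0},
  {"offset": [0.043, -0.006, 0], "spin": 0},
  {"offset": [0.0438, -0.0072, 0], "spin": 0},
  {"offset": [0, 0, 0.01], "spin": -0.18},
  {"offset": [0, 0, 0.01], "spin": -0.18},
])

```text
time_s: 9.38
ee_pos: [607.7, -19.8, 206.6]
ee_rot: [-179.9, 0.3, 8.8]
force: [0.3, -0.3, 0.2]
gripper_width: 39.9
gripper_force: 0.0
```

arm_command([
  {"offset": [0, 0, 0.01], "spin": -0.18},
  {"offset": [0, 0, 0.01], "spin": -0.18},
  {"offset": [0, 0, 0.01], "spin": -0.18},
  {"offset": [0, 0, 0.01], "spin": -0.18},
  {"offset": [0, 0, 0.01], "spin": -0.18},
])

```text
time_s: 10.0
ee_pos: [607.0, -19.8, 157.1]
ee_rot: [-179.8, 0.1, 60.4]
force: [-0.4, -0.1, -0.2]
gripper_width: 40.2
gripper_force: 0.0
```

arm_command([
  {"offset": [0, 0, 0], "spin": -0.18},
  {"offset": [0, 0, 0], "spin": -0.18},
  {"offset": [0, 0, 0], "spin": -0.18},
  {"offset": [0, 0, 0], "spin": -0.18},
  {"offset": [0, 0, 0], "spin": -0.18},
])

```text
time_s: 10.62
ee_pos: [607.0, -19.8, 157.4]
ee_rot: [-179.8, -0.1, 111.9]
force: [-0.4, 0.6, -0.4]
gripper_width: 40.0
gripper_force: 0.0
```

arm_command([
  {"offset": [0, 0, 0], "spin": -0.18},
  {"offset": [0, 0, 0], "spin": -0.18},
  {"offset": [0, 0, 0], "spin": -0.18},
  {"offset": [0, 0, 0], "spin": 0},
])

```text
time_s: 11.12
ee_pos: [607.2, -19.8, 157.8]
ee_rot: [-179.9, -0.2, 142.4]
force: [-0.2, -0.6, -0.7]
gripper_width: 40.3
gripper_force: 0.0
```

```bash
python3 - <<'E'
from h import *
st=env.state(); im,d=env.grab_frame('wrist'); P=cloud(d,st)
print(st['time_s'],st['ee_pos'],st['ee_rot'])
w=(d>0)&(P[...,2]>75)&(P[...,2]<92)&(np.hypot(P[...,0]-610,P[...,1]+20)<25)
print(w.sum(),np.median(P[w],0) if w.any() else '',P[w][:,:2].min(0),P[w][:,:2].max(0))
go([610.6,-20,74],148)
E
```

```text
11.125 [607.18380243 -19.8226115  157.82818283] [-179.86694336   -0.18381178  142.41520676]
328 [608.89534046 -19.01595309  84.5556771 ] [604.15594761 -25.45981969] [615.72781456 -13.91937642]
total offset m [-0.0029  0.002   0.0842] spin rad -0.0984 min rows 1.3
```

arm_command([
  {"offset": [-0.0025, 0.0018, 0.03], "spin": -0.098},
  {"offset": [0, 0, 0.04], "spin": 0},
  {"offset": [0, 0, 0.014], "spin": 0},
  {"offset": [0, 0, 0], "spin": 0},
])

```text
time_s: 11.68
ee_pos: [610.8, -19.9, 75.0]
ee_rot: [-179.9, -0.1, 148.1]
force: [0.2, -0.7, -0.5]
gripper_width: 39.9
gripper_force: 0.0
```

arm_command([
  {"offset": [0, 0, 0], "spin": 0},
  {"offset": [0, 0, 0], "spin": 0},
  {"offset": [0, 0, 0], "spin": 0},
], jaw=0.008, newtons=15)

```text
time_s: 12.05
ee_pos: [611.8, -20.0, 76.9]
ee_rot: [180.0, 0.1, 148.2]
force: [-0.1, -2.0, -0.4]
gripper_width: 12.7
gripper_force: 0.6
```

```bash
python3 - <<'E'
from h import *
st=env.state(); print(st['time_s'],st['ee_pos'],st['ee_rot'],st['gripper_width'],st['force'])
a=np.radians(-12.2);ax=np.array([np.cos(a),np.sin(a)]);ay=np.array([-ax[1],ax[0]])
h=np.array([476.7,-10.9])+34*ax+55*ay; v=st['ee_pos'][:2]-h
print('hinge',h,'r',np.hypot(*v),'lever',np.degrees(np.arctan2(v@ay,v@ax))+90)
E
```

```text
12.05 [611.80151442 -19.98291354  76.90298892] [1.79958940e+02 9.19174777e-02 1.48150146e+02] 12.699209300376543 [-0.09741953 -2.00844824 -0.43351764]
hinge [521.55500421  35.67283111] r 106.02827225055856 lever 70.53753325352676
```

arm_command([
  {"offset": [0.0008, -0.0129, 0], "spin": 0.122},
  {"offset": [0.0008, -0.0129, 0], "spin": 0.122},
  {"offset": [0.0008, -0.0129, 0], "spin": 0.122},
  {"offset": [0.0008, -0.0129, 0], "spin": 0.122},
  {"offset": [0.0008, -0.0129, 0], "spin": 0.122},
])

```text
time_s: 12.68
ee_pos: [564.0, -61.9, 76.9]
ee_rot: [179.8, 0.1, 113.0]
force: [1.1, -0.2, 0.4]
gripper_width: 11.4
gripper_force: 15.0
```

arm_command([
  {"offset": [0.0008, -0.0129, 0], "spin": 0.122},
  {"offset": [0.0008, -0.0129, 0], "spin": 0.122},
  {"offset": [0.0008, -0.0129, 0], "spin": 0.122},
  {"offset": [0.0005, -0.0095, 0], "spin": 0.09},
  {"offset": [0, 0, 0], "spin": 0},
])

```text
time_s: 13.3
ee_pos: [515.7, -70.9, 76.8]
ee_rot: [179.9, 0.1, 87.2]
force: [-2.0, -5.5, 2.7]
gripper_width: 11.6
gripper_force: 15.0
```

```bash
cat > lev.py <<'E'
from h import *
st=env.state(); print(st['time_s'],st['ee_pos'],st['ee_rot'],st['gripper_width'],st['gripper_force'],st['force'])
a=np.radians(-12.2);ax=np.array([np.cos(a),np.sin(a)]);ay=np.array([-ax[1],ax[0]])
h=np.array([476.7,-10.9])+34*ax+55*ay; v=st['ee_pos'][:2]-h
print('r',np.hypot(*v),'lever',np.degrees(np.arctan2(v@ay,v@ax))+90)
E
python3 lev.py
```

```text
13.3 [515.6747298  -70.90629062  76.79198027] [1.79947837e+02 1.30590161e-01 8.71772299e+01] 11.573228662376499 15.001351833343506 [-1.97291684 -5.50534283  2.72014181]
r 106.74121423196272 lever 9.042030012393894
```

arm_command([
  {"offset": [0.0004, -0.0085, 0], "spin": 0.08},
  {"offset": [0.0004, -0.0085, 0], "spin": 0.08},
  {"offset": [0, -0.001, 0], "spin": 0},
  {"offset": [0, -0.001, 0], "spin": 0},
])

```text
time_s: 13.8
ee_pos: [498.2, -68.6, 76.8]
ee_rot: [179.8, 0.2, 78.1]
force: [0.1, -7.5, 2.3]
gripper_width: 11.6
gripper_force: 15.0
```

```bash
python3 lev.py
```

```text
13.8 [498.15083304 -68.63119487  76.84357587] [1.79814855e+02 1.58769099e-01 7.80838785e+01] 11.561246886454596 15.003366619348526 [ 0.05109721 -7.50917256  2.2724951 ]
r 106.8975447004803 lever -0.4467942188693712
```

arm_command([
  {"offset": [0, -0.001, 0], "spin": 0},
  {"offset": [0, -0.001, 0], "spin": 0},
  {"offset": [0, 0, 0], "spin": 0},
])

```text
time_s: 14.18
ee_pos: [497.7, -68.5, 76.9]
ee_rot: [179.6, 0.2, 78.1]
force: [3.2, -8.4, -0.7]
gripper_width: 11.3
gripper_force: 15.0
```

```bash
python3 lev.py
```

```text
14.175 [497.70671605 -68.53902248  76.91627148] [1.79635819e+02 1.55549384e-01 7.80773364e+01] 11.335690122823422 15.006125718355179 [ 3.201207   -8.4000972  -0.65522774]
r 106.90580562678169 lever -0.6898585249943778
```

arm_command([
  {"offset": [0, -0.002, 0], "spin": 0},
  {"offset": [0, -0.001, 0], "spin": 0},
  {"offset": [0, 0, 0], "spin": 0},
])

```text
time_s: 14.55
ee_pos: [497.5, -68.5, 77.0]
ee_rot: [179.3, 0.1, 78.1]
force: [8.0, -10.3, -6.8]
gripper_width: 11.5
gripper_force: 15.0
```

```bash
python3 lev.py
```

```text
14.55 [497.53144082 -68.48031456  77.02562126] [1.79291028e+02 1.47965577e-01 7.80757672e+01] 11.489174539042441 15.00911459326744 [  7.9723415  -10.2684558   -6.77884124]
r 106.88783536910023 lever -0.7884650769515957
```

arm_command([
  {"offset": [0, 0, 0], "spin": 0},
  {"offset": [0, 0, 0], "spin": 0},
  {"offset": [0, 0.002, 0], "spin": 0},
], jaw=0.04)

```text
time_s: 14.92
ee_pos: [493.6, -65.9, 75.8]
ee_rot: [-179.9, -0.0, 77.9]
force: [-0.0, 0.1, -0.3]
gripper_width: 38.1
gripper_force: 0.0
```

arm_command([
  {"offset": [0, 0, -0.03], "spin": 0},
  {"offset": [0, 0, -0.06], "spin": 0},
  {"offset": [0, 0, -0.06], "spin": 0},
  {"offset": [0, 0, -0.02], "spin": 0},
  {"offset": [0, 0, 0], "spin": 0},
])

```text
time_s: 15.55
ee_pos: [494.8, -66.2, 247.5]
ee_rot: [179.8, -0.0, 77.9]
force: [-0.4, 0.3, -0.7]
gripper_width: 40.0
gripper_force: 0.0
```

```bash
python3 - <<'E'
from h import *
st=env.state(); im,d=env.grab_frame('wrist'); cv2.imwrite('pics/w4.png',im); P=cloud(d,st)
print(st['time_s'],st['ee_pos'],st['ee_rot'])
a=np.radians(-12.2);ax=np.array([np.cos(a),np.sin(a)]);ay=np.array([-ax[1],ax[0]])
X=(P[...,:2]-[476.7,-10.9])@ax;Y=(P[...,:2]-[476.7,-10.9])@ay
for n,lo,hi in(('arm',52,58),('post',70,92),('wax',58,64)):
    w=(d>0)&(P[...,2]>lo)&(P[...,2]<hi)
    w&=(abs(X)<16)&(abs(Y)<14) if n=='wax' else (X>20)&(X<60)&(abs(Y)<(80 if n=='post' else 45))
    print(n,w.sum(),np.median(P[...,2][w]),'X',np.round(np.percentile(X[w],[1,50,99]),1),'Y',np.round(np.percentile(Y[w],[1,50,99]),1))
    if n=='arm': print('slope deg',np.degrees(np.polyfit(Y[w],X[w],1)[0]))
# pedals from the top view
P=np.load('Ptop.npy')
for cx,cy in((335,380),(535,370),(497,493)):
    w=(np.abs(P[...,0]-cx)<95)&(np.abs(P[...,1]-cy)<75)&(P[...,2]>8)&(P[...,2]<95)
    N,L,S,C=cv2.connectedComponentsWithStats(w.astype(np.uint8))
    for i in range(1,N):
        if S[i,4]>100: q=P[L==i];print((cx,cy),S[i],cv2.minAreaRect(q[:,:2].astype(np.float32)),q[:,2].max())
E
```

```text
15.55 [494.75567603 -66.16229113 247.47925589] [ 1.79790530e+02 -2.39238082e-02  7.79407027e+01]
arm 1569 54.8772578565212 X [21.3 33.1 39.5] Y [-43.6   1.2  43.7]
slope deg -0.11203543876927921
post 189 84.57657943516662 X [27.9 33.8 38.9] Y [-54.6 -48.4 -43.8]
wax 832 61.0220446820484 X [-14.7  -1.2  12.3] Y [-10.5   0.6  10.8]
(335, 380) [ 170  276   63   73 3069] ((354.00250244140625, 377.08709716796875), (108.81393432617188, 169.13934326171875), 71.75688171386719) 79.2442771421463
(535, 370) [ 187  196   37   55 1768] ((560.7837524414062, 370.6958923339844), (82.53429412841797, 134.05455017089844), 87.62711334228516) 64.84466451785852
(497, 493) [137 224  29  42 939] ((510.98480224609375, 498.339599609375), (98.33468627929688, 61.159358978271484), 6.41716194152832) 48.87443671317351
```

View pics/w4.png

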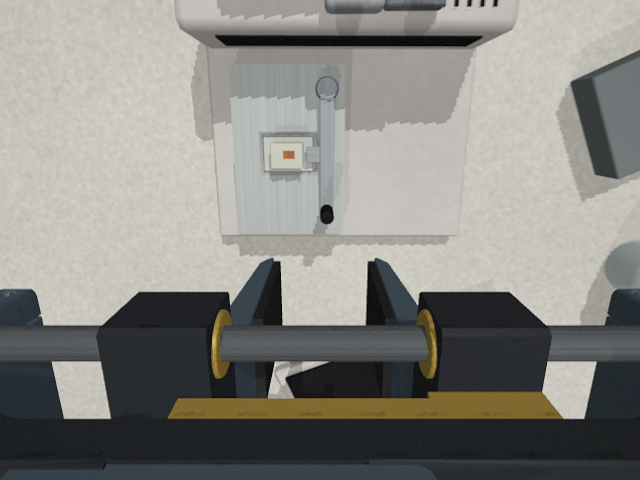

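arm_command([
  {"offset": [0.05, -0.005, 0], "spin": 0},
  {"offset": [0.05, -0.006, 0], "spin": 0},
  {"offset": [0.05, -0.005, 0], "spin": 0},
  {"offset": [0.05, -0.006, 0], "spin": 0},
  {"offset": [0.05, -0.005, 0], "spin": 0},
], jaw=0.0, newtons=20)

```text
time_s: 16.23
ee_pos: [519.0, 185.2, 243.5]
ee_rot: [-179.8, 0.1, 77.9]
force: [1.1, -0.8, 1.0]
gripper_width: 0.6
gripper_force: 0.0
```

arm_command([
  {"offset": [0.05, -0.005, 0], "spin": 0},
  {"offset": [0.05, -0.006, 0], "spin": 0},
  {"offset": [0.045, -0.005, 0], "spin": 0},
  {"offset": [0, 0, 0], "spin": 0},
  {"offset": [0, 0, 0], "spin": 0},
])

```text
time_s: 16.85
ee_pos: [534.0, 328.2, 243.9]
ee_rot: [-179.8, 0.2, 77.9]
force: [-0.0, -0.6, 0.1]
gripper_width: 0.4
gripper_force: 0.0
```

```bash
python3 - <<'E'
from h import *
st=env.state(); im,d=env.grab_frame('wrist'); cv2.imwrite('pics/w5.png',im); P=cloud(d,st); np.save('P5.npy',P)
print(st['time_s'],st['ee_pos'],st['ee_rot'],st['gripper_width'])
for t in('pedal_pad','pedal_base'):
    for o in env.pinpoint('wrist',t): print(t,o, xyz('wrist',d,*o['location'],st))
for lo,hi in((8,95),(28,95)):
    w=(np.abs(P[...,0]-545)<105)&(np.abs(P[...,1]-370)<75)&(P[...,2]>lo)&(P[...,2]<hi)&(d>0)
    N,L,S,C=cv2.connectedComponentsWithStats(w.astype(np.uint8))
    for i in range(1,N):
        if S[i,4]>300:
            q=P[L==i];print(lo,S[i],cv2.minAreaRect(q[:,:2].astype(np.float32)))
            A=np.c_[q[:,:2]-[530,370],np.ones(len(q))]; print('plane',np.linalg.lstsq(A,q[:,2],rcond=None)[0])
E
```

```text
16.85 [533.98309673 328.16224409 243.8599946 ] [-179.84517502    0.18830531   77.93501223] 0.4483016951260809
pedal_pad {'location': [228.6, 27.1], 'score': 0.81} [488.75665634 494.49841425  37.79317228]
pedal_pad {'location': [306.2, 162.7], 'score': 0.8} [528.43560103 372.73705052  52.98422352]
pedal_pad {'location': [67.6, 200.5], 'score': 0.77} [319.96806601 385.72503302  67.33887204]
pedal_base {'location': [337.1, 153.8], 'score': 0.95} [556.62425016 373.92047888  45.15909929]
pedal_base {'location': [143.9, 190.7], 'score': 0.95} [378.8730349  378.75430836  49.65689175]
pedal_base {'location': [261.7, 23.6], 'score': 0.67} [515.92377439 492.74653102  31.47756819]
8 [  268   100   145   105 11144] ((560.3383178710938, 369.95751953125), (79.94780731201172, 130.16990661621094), 87.9100341796875)
plane [-0.18564488 -0.1115254  43.57496809]
8 [205 150  21  36 364] ((444.5697326660156, 382.5011291503906), (35.87916564941406, 9.316715240478516), 89.25182342529297)
plane [  -2.15341036    0.91884447 -179.55194263]
28 [ 276  100  137  105 8939] ((564.1178588867188, 369.9557189941406), (79.94439697265625, 115.9527587890625), 87.76504516601562)
plane [-2.69103511e-01  7.38510910e-03  5.12483627e+01]
```

View pics/w5.png

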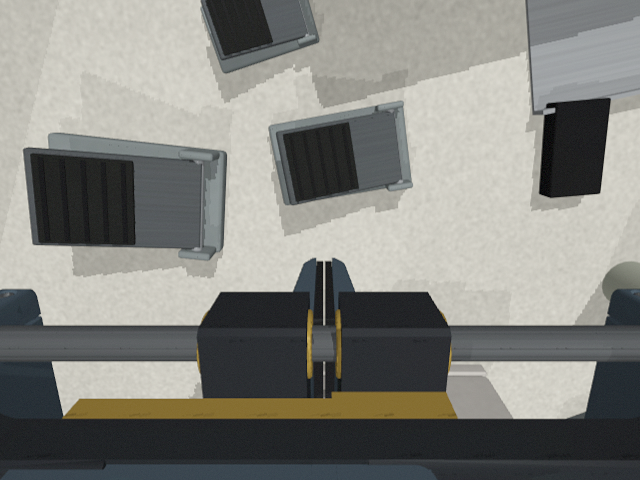

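arm_command([
  {"offset": [0.0206, -0.0072, 0.03], "spin": 0},
  {"offset": [0.0206, -0.0073, 0.05], "spin": 0},
  {"offset": [0, 0, 0.05], "spin": 0},
  {"offset": [0, 0, 0.03], "spin": 0},
  {"offset": [0, 0, 0], "spin": 0},
])

```text
time_s: 17.62
ee_pos: [527.9, 370.3, 83.6]
ee_rot: [-179.8, 0.2, 77.8]
force: [0.3, 0.2, 0.6]
gripper_width: 0.7
gripper_force: 0.0
```

arm_command([
  {"offset": [0, 0, 0.005], "spin": 0},
  {"offset": [0, 0, 0.01], "spin": 0},
  {"offset": [0, 0, 0.007], "spin": 0},
  {"offset": [0, 0, 0.005], "spin": 0},
  {"offset": [0, 0, 0], "spin": 0},
])

```text
time_s: 18.25
ee_pos: [528.9, 372.3, 59.0]
ee_rot: [-180.0, 0.0, 77.9]
force: [-2.6, 0.3, 5.2]
gripper_width: 0.4
gripper_force: 2.0
```

arm_command([
  {"offset": [0, 0, 0.005], "spin": 0},
  {"offset": [0, 0, 0.004], "spin": 0},
  {"offset": [0, 0, 0.003], "spin": 0},
  {"offset": [0, 0, 0], "spin": 0},
])

```text
time_s: 18.75
ee_pos: [528.2, 372.6, 47.9]
ee_rot: [-179.9, 0.0, 77.9]
force: [-4.9, 1.6, 8.7]
gripper_width: 0.5
gripper_force: 3.6
```

arm_command([
  {"offset": [0, 0, 0.002], "spin": 0},
  {"offset": [0, 0, 0], "spin": 0},
])

```text
time_s: 19.0
ee_pos: [528.3, 372.6, 47.5]
ee_rot: [-179.9, -0.0, 77.9]
force: [-7.3, -0.7, 15.3]
gripper_width: 0.5
gripper_force: 7.7
```

arm_command([
  {"offset": [0, 0, 0.0015], "spin": 0},
  {"offset": [0, 0, 0.0], "spin": 0},
])

```text
time_s: 19.25
ee_pos: [528.3, 372.6, 47.2]
ee_rot: [-179.9, -0.0, 77.9]
force: [-8.7, -1.1, 22.8]
gripper_width: 0.7
gripper_force: 10.8
```

arm_command([
  {"offset": [0, 0, -0.01], "spin": 0},
  {"offset": [0, 0, -0.02], "spin": 0},
  {"offset": [0, 0, -0.05], "spin": 0},
  {"offset": [0, 0, -0.06], "spin": 0},
  {"offset": [0, 0, -0.04], "spin": 0},
])

```text
time_s: 19.88
ee_pos: [530.3, 372.5, 226.5]
ee_rot: [179.8, -0.2, 77.9]
force: [-0.5, 0.4, -0.3]
gripper_width: 0.4
gripper_force: 0.0
```

arm_command([
  {"offset": [-0.04, 0.014, 0], "spin": 0},
  {"offset": [0, 0, 0], "spin": 0},
  {"offset": [0, 0, 0], "spin": 0},
])

```text
time_s: 20.25
ee_pos: [534.6, 330.3, 223.0]
ee_rot: [-180.0, -0.0, 77.9]
force: [-0.6, 0.5, -0.5]
gripper_width: 0.1
gripper_force: 0.0
```

```bash
python3 - <<'E'
from h import *
st=env.state(); im,d=env.grab_frame('wrist'); P=cloud(d,st); P5=np.load('P5.npy')
for Q in(P5,P):
    w=(abs(Q[...,0]-528)<15)&(abs(Q[...,1]-371)<20)&(Q[...,2]>10)&(Q[...,2]<90); q=Q[w]
    print(len(q),np.linalg.lstsq(np.c_[q[:,:2]-[528,371],np.ones(len(q))],q[:,2],rcond=None)[0])
im,d=env.grab_frame('scene'); cv2.imwrite('pics/s2.png',cv2.resize(im[190:450,40:400],None,fx=2,fy=2,interpolation=cv2.INTER_CUBIC))
print(st['time_s'],st['force'])
E
```

```text
1576 [-2.52134847e-01  7.41787570e-03  5.24767162e+01]
1761 [-2.47197824e-01  4.17025345e-03  5.24725916e+01]
20.25 [-0.63488096  0.53126654 -0.45568035]
```

View pics/s2.png

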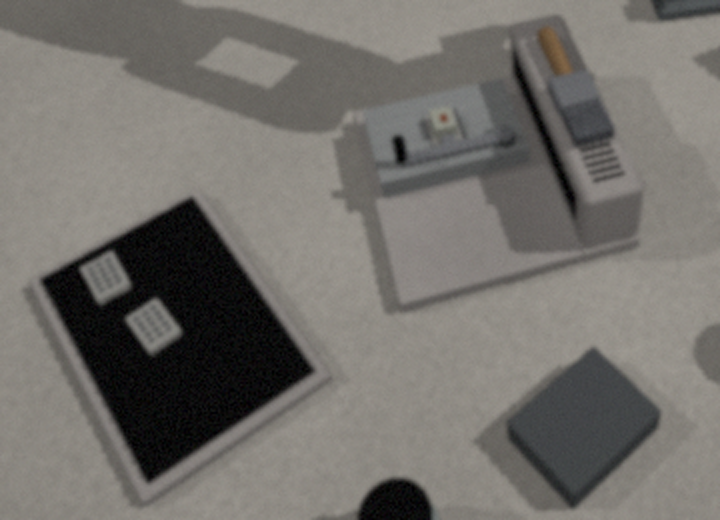

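The final picture shows the block in the pocket at (443,122) and the lever shut, with its post at (400,150). The two empty cassettes are still in place at (105,277) and (155,325). The pedal is back at its original height and slope, so I am handing in.

```bash
python3 -c "
from workcell import env
print(env.job_done())"
```

```text
the job is handed in; nothing more can be done
None
```

The wax block is seated in the trimmer pocket and the lever is shut against its stop; the middle pedal was then pressed to its stop and came fully back up, the empty cassettes look unmoved, and the job was handed in at about 20 s (the verdict was not shown).

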